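Snap the axle clip onto a cart wheel with the clip fork

ROBOT

A 6-joint arm with a two-finger parallel gripper is mounted at the origin on the work surface. World frame = base frame: x ahead of the robot, y to its left, z up, the work surface at z = 0. Lengths are in mm, angles in rad, forces in N, time in s.
With the tool pointing down it reaches from about 250 to 775 mm from the base axis. Payload 4 kg.
Tool frame: the origin (TCP) lies midway between the tips of the shut fingers; the grasp point (between the pads) lies 19 mm behind it; z points along the fingers, y is the direction in which the jaws open and shut (so a half turn about z gives the same grasp; the last joint's range is limited). The gripper opens to 94 mm and grips with 3 to 60 N. Pads are 16 mm wide; open, the fingers measure 119 mm over their backs; the gripper's body (75 mm by 177 mm) begins 78 mm behind the grasp point.
Start: joints at [1.204, 0.087, 1.371, -0, 1.684, -0.103], TCP at [143.422, 530.99, 205.506] pointing down, gripper open.
Joint ranges: [-3.1, 3.1], [-0.76, 2.03], [0.27, 2.55], [-1.08, 4.22], [0.17, 2.65], [-2.57, 2.57]. Speed limits (rad/s): [2.79, 2.79, 3.14, 3.14, 3.14, 3.14].

INTERFACE

Orientations are given as a unit quaternion [x, y, z, w].
In Python, from plant import env gives the robot as it stands.
- The arm moves only by the tool apply_moves, never from a script. Its arguments are lists of equal length, an entry for each row: "grip": the finger opening in cm, from 0 to 9.4; "translation": the shift along the tool's x, y, z in cm, a list of three; "rotation": the turn, a rotation vector about the tool's x, y, z in degrees, a list of three. A call has 1 to 12 rows; each row is the pose to reach, as a shift and turn from the pose commanded when the call began, along the tool's axes at that moment; what a row does not reach only later rows make up. A row lasts 1/10 s, in which the tool goes at most 50 mm and 8.59 degrees, less where a joint would pass 70% of its speed; a pose out of reach is approached as far as the arm can. A call with a gripper value outside its range is refused whole. The fingers move at their own pace and stop on an object; "newtons" is the grip in N (left out, the last holds). Time passes only in rows, so rows that repeat a pose let the fingers close. It gives the time, the measured TCP pose, the force and the opening at its end, in the units of the state.
- env.state(): the state, without advancing time (a new reading comes with each control period).
- env.read_camera(name): name is "scene" or "top" or "wrist"; returns the picture (420x560x3 uint8, red, green, blue); there is no depth.
- env.camera_model(name): a dict with "fov_y" (degrees; the focal length in pixels is half the picture's height over the tangent of half this angle, whatever the lens; pixels are square), "cx", "cy" (the principal point, pixels), "world_from_camera" (4x4, takes a point from camera to world coordinates). Camera axes: x right, y down, z forward; pixel columns grow to the right and rows downward; lengths in mm; the calibration is good to about 2 mm. The wrist camera is an equidistant fisheye: a pixel r from the principal point sees the ray r / f radians off the axis. A picture is of the moment at which its call begins: read the wrist's pose just before it. camera_model takes no time and is no camera call; for the wrist camera it gives the pose at the moment of the call.
- env.job_done(): hands the job in, once; it reports no verdict.
Trained networks look in the newest picture that a camera, given by its name, has taken for a name from the list of things; names that differ only in an ending like _2 or _b are one class to them, and where a whole thing is asked for, a point or a joint stands for the part that bears it (a point fixed in the world has none). Each returns a list of dicts, best first, with "p" (0 to 1); they miss things now and then, are a little off and sometimes report something else, mostly with a low value. They report only what shows in the picture. A call takes as long as a camera call. They do not tell look-alikes from the thing itself.
- env.recognise(camera, query): "uv" ([column, row] in pixels, amid what is visible of it).
- env.tip_of(camera, query): "uv" ([column, row] in pixels: a listed point, or the origin of a listed thing).
The state is a dict: "time_s": time; "qpos": joint angles; "joint_velocities": joint speeds; "joint_efforts": joint torques, N m; "ee_pos": TCP position; "eef_rot": TCP orientation; "wrist_force": force on the tool from outside, world axes, zero at the start; "torque": the same for the moment, N m; "grip_width": opening from 0.0 (shut) to 1.0 (fully open).
Only numpy, scipy, OpenCV 4.12 (cv2) and the standard library are available. Lean on these libraries where they do the work, as an engineer would, in place of code of your own. Each camera call takes 0.05 s, during which the arm holds its last target.

TASK

Take the clip fork from the green mat and, with it alone, push the orange split clip across the wheel's face into the axle's groove until it snaps home; then seat it by bearing on it with about 16 N for a moment (never more than 20 N). Lay the fork back on the mat, standing on its blade and foot as it was. Keep the fingers off the clip and leave the other things on the bench where they are.

Things in the scene. Friction and masses are not known exactly. Their poses are not given: they have to be found in the camera images.
- jig: Fixed fixture: plywood block 160x160x28 mm with a wooden cart wheel (210 mm across with its black tyre, 28 mm thick) lying flat on it. Origin under the middle, on the bench. The wheel's slippery varnished flat face is 56 mm above the bench; the axle end stands up in its middle.
- axle_groove (a point): On the axis of the upright steel axle, in its groove, 3 mm above the wheel's face. The groove is a round neck 16 mm thick from the wheel's face to 9 mm above it; the head above is 24 mm across and ends 30 mm above the face. The axle sits in a rubber bush: pushed, it gives way sideways some mm and comes back. The clip may enter from any side.
- clip: Loose orange split clip, 6 mm thick, flat on the wheel 45 to 65 mm from the axle. Origin under its pocket's centre; x points out of its open mouth (at the start towards the axle within 0.5 rad), z up. Back bar: x = -18.5 to -8.5 mm, 40 mm long in y. Two sprung arms run forward: bumps at x = 8.5 mm, 11 mm apart, then flaring to a mouth at x = 20 mm. 40 mm wide over all.
- clip_pocket (a point): Centre of the clip's pocket, 3 mm above its underside; on the groove's axis (0.5 mm play) when the clip is home. Pushed along clip x the bumps meet the neck with the pocket about 13 mm short of the axis, resist with up to about 9 to 13 N, then snap past, and the back bar stops against the neck.
- clip_back (a point): Middle of the clip's straight back face (18.5 mm behind the pocket's centre), 3 mm above its underside: where the fork pushes.
- fork: Loose clip fork, 0.18 kg, 183 mm long, standing on its steel blade and a rear foot (x = -58 to -46 mm); x towards its mouth, z up. Origin under the grip at underside level. Wooden handle: 22 mm wide in y, x = -60 to 50, z = 14 to 38 mm. Blade 56 mm wide, 6 mm thick, x = 70 to 110 mm, front edge straight between two prongs reaching to x = 124 mm.
- fork_grip (a point): Middle of the fork's handle, 26 mm above its underside, 110 mm behind the blade's front edge: the place to grip it, from above, across y.
- fork_nest (a point): Middle of the blade's straight front edge between the prongs, 3 mm above the fork's underside (fork x = 110 mm): it pushes on the clip's back face; a blade pressed down also rubs on the wheel. The prongs stand 43 mm apart inside at their root (7 mm long), then flare outwards, so the clip's 40 mm back bar nests between them.
- mat: Fixed green mat 280 x 140 x 4 mm, long side along its x axis, top 4 mm above the bench. Origin under its centre on the bench. The fork starts on it and must end on it.
- washer: Loose steel washer 42 mm across, 5 mm thick, on the bench between mat and wheel; origin under its centre. Leave alone.
- pencil: Loose red carpenter's pencil 150 x 14 x 8 mm, long along its x axis, on the bench between mat and wheel; origin under its centre. Leave alone.
- offcut: Loose light wood offcut 90 x 45 x 28 mm, on the bench; origin under its centre. Leave alone.
- glue: Loose white glue bottle 60 mm across, 150 mm tall, standing right of the mat and wheel; origin under its centre. Leave alone.
- tin: Loose yellow tin 76 mm across, 85 mm tall, standing left of the mat and wheel; origin under its centre. Leave alone.
- square: Loose try square, wooden stock and steel blade about 170 mm long, lying at the left; origin under the middle of its stock. Leave alone.
Not all that is in view belongs to the job. Leave any pink look-alike of the jig alone.

How it is judged:
By the outcome, as a careful person would: the job done as asked, in the order asked, and still so for the second after the job is handed in, with the robot touching nothing.
It also fails if it takes over 72 s, if anything falls off the work surface, if the arm or the gripper's body presses on something with over 40 N, if the wrist force passes 120 N, or if a joint passes its speed limit or range.

## Working session

There is one attempt and no reset: what is moved stays moved. The work goes in short steps, Python scripts to look and compute and a tool call to move; the robot and the scene stay as the last step left them, time stands still between calls to the robot, and variables do not carry over. Pictures are saved under pics/ and viewed, and the job is handed in when it is done.

Besides the shell and the picture viewer there is one more tool, called after "Request:" by a JSON object that holds its "op" and its "data", one argument or row to a line. apply_moves: Moves the arm, as the interface text tells. Its arguments: {"type":"object","properties":{"grip":{"type":"array","items":{"type":"number"}},"translation":{"type":"array","items":{"type":"array","items":{"type":"number"}}},"rotation":{"type":"array","items":{"type":"array","items":{"type":"number"}}},"newtons":{"type":"number"}},"required":["grip","translation","rotation"]}

```bash
ls; mkdir -p pics; python3 - <<'E'
from plant import env
import cv2
print(env.state())
for n in ["scene","top","wrist"]:
    m=env.camera_model(n); print(n,m)
    im=env.read_camera(n); cv2.imwrite(f"pics/{n}0.png",im[:,:,::-1])
    if n!='wrist':
        for q in ["clip_pocket","clip_back","axle_groove","fork_grip","fork_nest","mat","jig"]:
            print(n,q,[(list(map(float,d['uv'])),float(d['p'])) for d in env.tip_of(n,q)[:3]])
print(env.state()['time_s'])
E
```

```text
pics
{'time_s': 0.0, 'qpos': array([ 1.20386651e+00,  8.79554423e-02,  1.37225912e+00,  2.83052424e-05,
        1.68357491e+00, -1.03070521e-01]), 'joint_velocities': array([-1.47517385e-03, -2.97690528e-04, -1.23143815e-04,  1.15328343e-03,
        1.01674437e-03,  1.33530489e-05]), 'joint_efforts': array([ 3.90988007e-04, -3.40186751e+01, -3.02425611e+01,  7.16669415e-02,
        3.32222146e-02, -1.58753246e-04]), 'ee_pos': array([143.22718445, 530.45900292, 204.30146225]), 'eef_rot': array([ 1.31545624e-01,  9.91309509e-01, -1.06494004e-03, -2.69434032e-04]), 'wrist_force': array([-1.52421151, -0.51927453,  0.5588951 ]), 'torque': array([-0.05180345,  0.03320325,  0.01155685]), 'grip_width': 0.997564879325848}
scene {'fov_y': 57.92494795031161, 'cx': 274.16475409920196, 'cy': 202.7682329893293, 'world_from_camera': array([[ 3.70070973e-01,  5.47833579e-01, -7.50283843e-01,
         1.22142976e+03],
       [ 9.28777828e-01, -2.35977632e-01,  2.85808159e-01,
        -3.03868371e+02],
       [-2.04748983e-02, -8.02616301e-01, -5.96144153e-01,
         6.26277844e+02],
       [ 0.0000
[... 1103 characters left out ...]
 0.62), ([347.9, 158.4], 0.45)]
top fork_grip [([189.5, 181.2], 0.93), ([339.4, 180.0], 0.75)]
top fork_nest [([184.0, 135.8], 0.98), ([271.5, 127.9], 0.48)]
top mat [([190.1, 164.1], 0.7)]
top jig [([346.6, 159.1], 0.66), ([428.0, 280.6], 0.59)]
wrist {'fov_y': 65.70646984690485, 'cx': 281.13931727859836, 'cy': 209.4526550169584, 'world_from_camera': array([[ 2.59893671e-01,  9.29280206e-01,  2.62475863e-01,
         6.85912672e+01],
       [ 9.65637205e-01, -2.50035256e-01, -7.09024574e-02,
         5.50940932e+02],
       [-2.60030575e-04,  2.71883559e-01, -9.62330122e-01,
         3.84032956e+02],
       [ 0.00000000e+00,  0.00000000e+00,  0.00000000e+00,
         1.00000000e+00]])}
0.85
```

View pics/scene0.png

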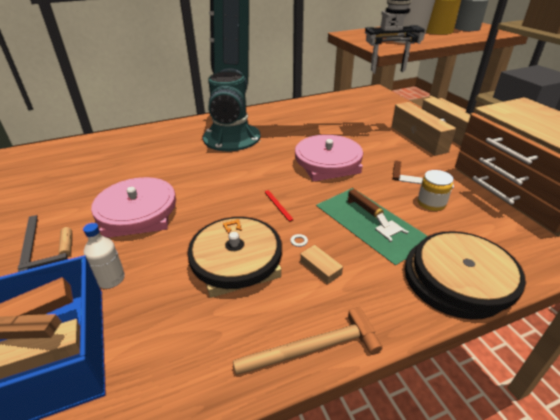

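View pics/top0.png

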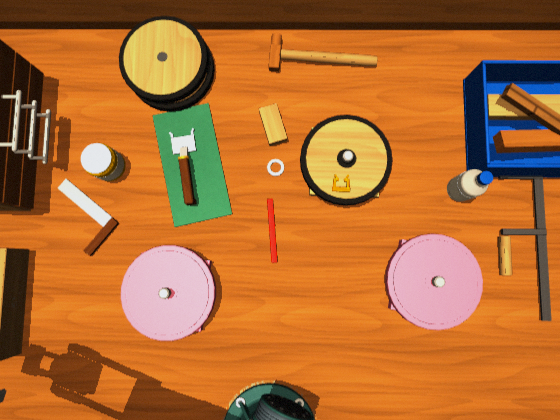

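View pics/wrist0.png

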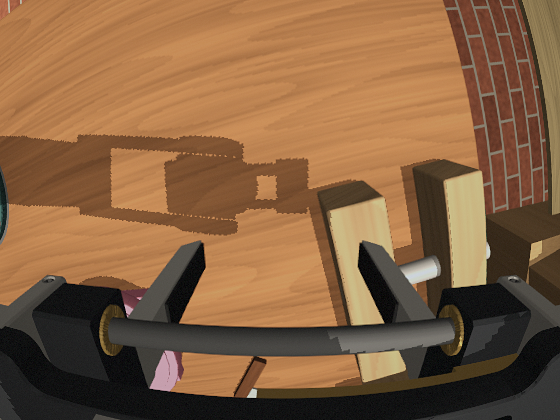

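```bash
cat > h.py <<'E'
import numpy as np, cv2
from scipy.spatial.transform import Rotation as R
def ray(m,uv,fish=False):
    f=210/np.tan(np.radians(m['fov_y']/2)); T=m['world_from_camera']
    d=np.array([uv[0]-m['cx'],uv[1]-m['cy']])/f
    if fish:
        r=np.hypot(*d); v=np.array([*(d/r*np.sin(r)),np.cos(r)]) if r>0 else np.array([0,0,1.])
    else: v=np.array([*d,1.])
    v=T[:3,:3]@v; return T[:3,3],v/np.linalg.norm(v)
def atz(m,uv,z,fish=False):
    o,v=ray(m,uv,fish); return o+v*(z-o[2])/v[2]
def proj(m,p,fish=False):
    f=210/np.tan(np.radians(m['fov_y']/2)); T=m['world_from_camera']
    c=T[:3,:3].T@(np.asarray(p,float)-T[:3,3])
    if fish:
        h=np.hypot(c[0],c[1]); t=np.arctan2(h,c[2]); d=c[:2]/h*t
    else: d=c[:2]/c[2]
    return d*f+[m['cx'],m['cy']]
def tri(rs):
    A=np.zeros((3,3));b=np.zeros(3)
    for o,v in rs:
        P=np.eye(3)-np.outer(v,v);A+=P;b+=P@o
    x=np.linalg.solve(A,b)
    return x,[np.linalg.norm((np.eye(3)-np.outer(v,v))@(x-o)) for o,v in rs]
E
python3 - <<'E'
from plant import env
from h import *
np.set_printoptions(precision=1,suppress=True)
s=env.camera_model('scene');t=env.camera_model('top')
P={'grip':((362.5,206.1),(189.5,181.2),30),'nest':((396.9,231.5),(184,135.8),7),'pocket':((229.6,225.6),(340.2,181.5),59),'back':((228.9,221.4),(339,189.5),59),'axle':((233.2,241.3),(347.9,158.4),59),'mat':((371.5,224.3),(190.1,164.1),4)}
for k,(a,b,z) in P.items():
    x,e=tri([ray(s,a),ray(t,b)]); print(k,x,e,atz(s,a,z),atz(t,b,z))
a=cv2.imread('pics/top0.png')
for n,c,bx in [('top',a,(290,105,400,210)),('top',a,(140,90,250,240)),('scene',cv2.imread('pics/scene0.png'),(180,190,300,290))]:
    x0,y0,x1,y1=bx; cv2.imwrite(f'pics/crop_{n}_{x0}.png',cv2.resize(c[y0:y1,x0:x1],None,fx=5 if x0!=140 else 3.9,fy=5 if x0!=140 else 3.9,interpolation=cv2.INTER_CUBIC))
E
```

```text
grip [561.6 195.1  18. ] [np.float64(1.1446649832475726), np.float64(1.1446649832476148)] [574.8 186.5  30. ] [558.9 191.4  30. ]
nest [675.  216.9  11.7] [np.float64(5.054682342958724), np.float64(5.0546823429585634)] [671.6 226.6   7. ] [673.7 213.4   7. ]
pocket [ 554.  -157.5   61.9] [np.float64(3.70985893682188), np.float64(3.709858936821869)] [ 549.2 -160.3   59. ] [ 555.4 -154.3   59. ]
back [ 536.2 -154.6   60.1] [np.float64(3.3430110325405002), np.float64(3.3430110325405322)] [ 533.7 -157.4   59. ] [ 537.2 -151.5   59. ]
axle [ 608.  -170.2   62.6] [np.float64(1.2671025451970124), np.float64(1.2671025451969662)] [ 604.5 -168.2   59. ] [ 608.5 -172.    59. ]
mat [607.7 199.2  -9.9] [np.float64(0.8813040772572671), np.float64(0.8813040772573962)] [621.  187.3   4. ] [605.1 197.    4. ]
```

View pics/crop_top_290.png

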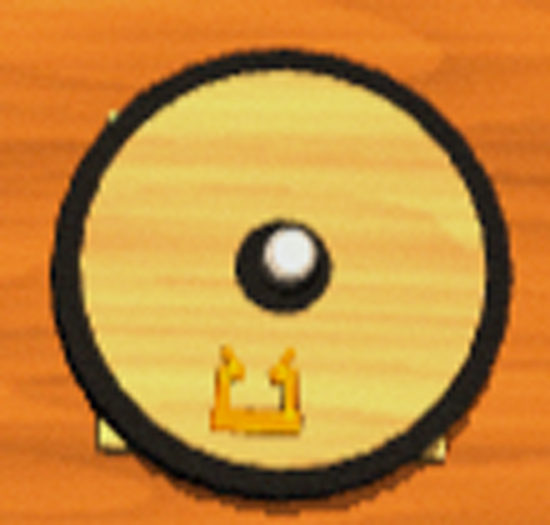

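View pics/crop_top_140.png

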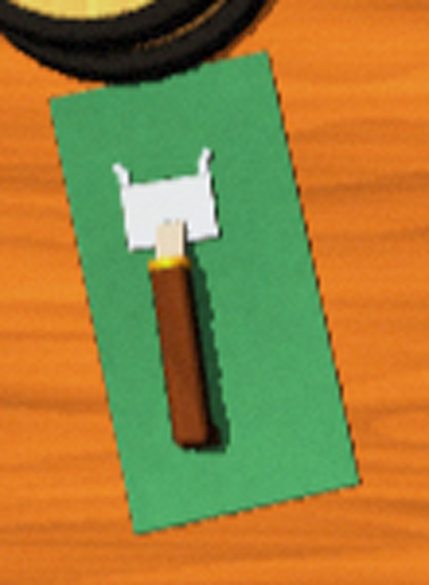

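```bash
cat >> h.py <<'E'
def goto(env_state, xyz, heading_deg, cmd=None):
    """tool x heading in world (deg), tool down. prints translation cm, rotvec deg in tool axes, from measured pose"""
    s=env_state
    R0=R.from_quat(s['eef_rot']); p0=s['ee_pos']
    if cmd is not None: p0,R0=cmd
    h=np.radians(heading_deg)
    M=np.array([[np.cos(h),np.sin(h),0],[np.sin(h),-np.cos(h),0],[0,0,-1]])
    tr=R0.inv().apply(np.asarray(xyz,float)-p0)/10
    rv=(R0.inv()*R.from_matrix(M)).as_rotvec(degrees=True)
    print('tr',np.round(tr,3),'rot',np.round(rv,2)); return tr,rv
E
python3 - <<'E'
from plant import env
from h import *
s=env.state(); goto(s,[558,192,200],10.8)
print(R.from_quat(s['eef_rot']).as_matrix().round(3), s['ee_pos'])
E
```

```text
tr [-48.862 -21.916   0.551] rot [ 0.0000e+00 -1.0000e-02  1.5409e+02]
[[-0.965  0.261  0.   ]
 [ 0.261  0.965  0.   ]
 [-0.     0.    -1.   ]] [143.42875076 530.98570746 205.52901534]
```

Request:
{"op": "apply_moves", "data": {
  "grip": [9.4, 9.4, 9.4, 9.4, 9.4, 9.4, 9.4, 9.4, 9.4, 9.4, 9.4, 9.4],
  "translation": [
    [-4, -1.8, 0],
    [-8, -3.6, 0],
    [-12, -5.4, 0],
    [-16, -7.2, 0],
    [-20, -9, 0],
    [-24, -10.8, 0],
    [-28, -12.6, 0],
    [-32, -14.4, 0],
    [-36, -16.2, 0],
    [-40, -18, 0],
    [-44, -19.8, 0],
    [-48.9, -21.9, 0.5]
  ],
  "rotation": [
    [0, 0, 8],
    [0, 0, 16],
    [0, 0, 24],
    [0, 0, 32],
    [0, 0, 40],
    [0, 0, 48],
    [0, 0, 56],
    [0, 0, 64],
    [0, 0, 72],
    [0, 0, 80],
    [0, 0, 88],
    [0, 0, 96]
  ]
}}

```text
time_s: 2.05
ee_pos: [557.0, 193.4, 201.9]
eef_rot: [0.826, 0.563, 0.001, 0.0]
wrist_force: [0.6, 1.4, 0.3]
grip_width: 1.003
```

```bash
python3 - <<'E'
from plant import env
from h import *
s=env.state(); goto(s,[558,192,200],10.8); print(s['ee_pos'],s['wrist_force'],s['qpos'])
E
```

```text
tr [-0.091  0.14   0.191] rot [ 3.000e-02 -1.400e-01  5.779e+01]
[557.02459312 193.36088608 201.90482258] [0.58261721 1.38924384 0.27510393] [2.37624520e-01 1.74630983e-01 1.28027510e+00 5.93797452e-04
 1.68444676e+00 6.11383432e-01]
```

Request:
{"op": "apply_moves", "data": {
  "grip": [9.4, 9.4, 9.4, 9.4, 9.4, 9.4, 9.4, 9.4],
  "translation": [
    [0, 0, 0],
    [0, 0, 0],
    [0, 0, 0],
    [0, 0, 0],
    [0, 0, 0],
    [0, 0, 0],
    [0, 0, 0],
    [0, 0, 0]
  ],
  "rotation": [
    [0, 0, 8],
    [0, 0, 16],
    [0, 0, 24],
    [0, 0, 32],
    [0, 0, 40],
    [0, 0, 48],
    [0, 0, 56],
    [0, 0, 58]
  ]
}}

```text
time_s: 2.85
ee_pos: [555.7, 194.2, 200.8]
eef_rot: [0.996, 0.093, -0.0, -0.0]
wrist_force: [0.4, 0.7, 0.5]
grip_width: 1.004
```

```bash
python3 - <<'E'
from plant import env
from h import *
m=env.camera_model('wrist');im=env.read_camera('wrist'); cv2.imwrite('pics/w1.png',im[:,:,::-1])
s=env.state();print(s['ee_pos'],s['qpos'])
np.save('m_w1.npy',m,allow_pickle=True)
for q,z in [("fork_grip",30),("fork_nest",7),("fork",4)]:
    for d in env.tip_of('wrist',q)[:2]: print(q,d,atz(m,d['uv'],z,True))
E
```

```text
[555.63938942 194.25535404 200.79226575] [2.39962080e-01 1.74379406e-01 1.28275331e+00 9.43733886e-05
 1.68448804e+00 1.62334336e+00]
fork_grip {'uv': [275.7, 181.5], 'p': 0.8} [568.15828472 201.46653172  30.        ]
fork_nest {'uv': [279.7, 85.5], 'p': 0.68} [673.5672877  217.08112112   7.        ]
fork {'uv': [282.9, 179.9], 'p': 0.79} [566.59658487 193.01792589   4.        ]
fork {'uv': [438.9, 184.5], 'p': 0.33} [600.90408302  -3.29373199   4.        ]
```

View pics/w1.png

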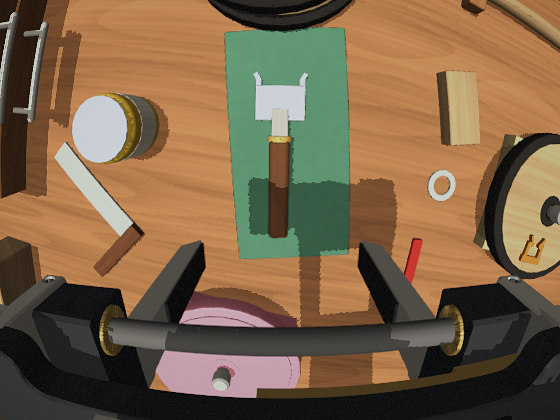

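```bash
python3 - <<'E'
import cv2
a=cv2.imread('pics/w1.png')[60:245,225:340]
cv2.imwrite('pics/w1c.png',cv2.resize(a,None,fx=3.2,fy=3.2,interpolation=cv2.INTER_CUBIC))
a=cv2.imread('pics/w1.png')[125:280,480:560]
cv2.imwrite('pics/w1d.png',cv2.resize(a,None,fx=3.8,fy=3.8,interpolation=cv2.INTER_CUBIC))
E
```

```text
(no output)
```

View pics/w1c.png

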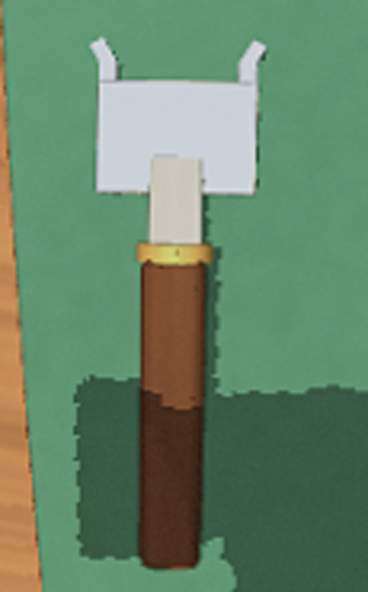

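```bash
python3 - <<'E'
from h import *
from scipy.optimize import least_squares
np.set_printoptions(precision=2,suppress=True)
m=np.load('m_w1.npy',allow_pickle=True).item()
L=np.array([[110,28,10],[110,-28,10],[70,28,10],[70,-28,10],[-60,9,42],[-60,-9,42],[-60,0,42]])
U=np.array([[255.9,85.6],[305,85.6],[255.3,119.7],[304.4,119.7],[269.4,237.2],[286.9,237.2],[278.2,237.2]])
def f(p,full=False):
    c,s=np.cos(p[2]),np.sin(p[2]); dz=p[3] if len(p)>3 else 0
    P=np.c_[p[0]+c*L[:,0]-s*L[:,1],p[1]+s*L[:,0]+c*L[:,1],L[:,2]+dz]
    return (np.array([proj(m,x,True) for x in P])-U).ravel()
for p0 in ([560,192,.19],[560,192,.19,0]):
    r=least_squares(f,p0,loss='soft_l1'); print(r.x,np.degrees(r.x[2]),r.fun.reshape(-1,2).round(1).tolist())
print(proj(m,[555.6,194.25,200.8],True))
E
```

```text
[566.8  197.62   0.17] 9.94202755119769 [[-0.6, -1.7], [0.5, -1.1], [-0.4, -0.8], [0.4, -0.2], [0.7, 1.4], [-0.6, 1.6], [-0.0, 1.5]]
[566.06 197.48   0.17  -6.61] 9.970650943085909 [[-0.2, -0.5], [-0.0, 0.2], [0.1, -0.2], [-0.1, 0.5], [0.9, -0.1], [-0.7, 0.1], [0.1, 0.0]]
[279.16 258.21]
```

```bash
python3 - <<'E'
from plant import env
from h import *
s=env.state(); goto(s,[566,197.5,90],10)
E
```

```text
tr [ 1.081 -0.12  11.079] rot [-0.    0.    0.94]
```

Request:
{"op": "apply_moves", "data": {
  "grip": [9.4, 9.4, 9.4, 9.4, 9.4],
  "translation": [
    [0.3, 0, 3],
    [0.6, 0, 6],
    [0.9, -0.1, 9],
    [1.1, -0.1, 11],
    [1.1, -0.1, 11]
  ],
  "rotation": [
    [0, 0, 0.3],
    [0, 0, 0.6],
    [0, 0, 0.9],
    [0, 0, 0.9],
    [0, 0, 0.9]
  ]
}}

```text
time_s: 3.55
ee_pos: [563.7, 196.7, 86.5]
eef_rot: [0.996, 0.087, -0.004, 0.001]
wrist_force: [-0.2, 0.0, 0.5]
grip_width: 1.005
```

```bash
python3 - <<'E'
from plant import env
from h import *
m=env.camera_model('wrist');im=env.read_camera('wrist'); cv2.imwrite('pics/w2.png',im[:,:,::-1])
s=env.state();print(s['ee_pos'],s['wrist_force'])
np.save('m_w2.npy',m,allow_pickle=True)
for q,z in [("fork_grip",30),("fork_nest",7)]:
    for d in env.tip_of('wrist',q)[:2]: print(q,d,atz(m,d['uv'],z,True))
E
```

```text
[565.11682966 197.01041307  89.12440759] [ 0.01950865  0.51502549 -0.17964289]
fork_grip {'uv': [279.0, 223.7], 'p': 0.57} [566.25481502 197.58837495  30.        ]
fork_nest {'uv': [280.6, 78.6], 'p': 0.7} [675.10573798 215.67432316   7.        ]
```

View pics/w2.png

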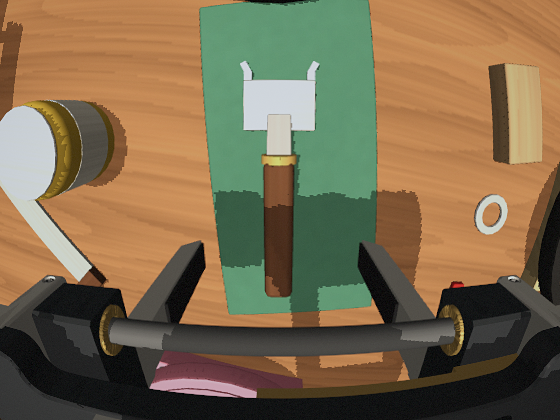

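```bash
python3 - <<'E'
from plant import env
from h import *
a=np.load('m_w1.npy',allow_pickle=True).item();b=np.load('m_w2.npy',allow_pickle=True).item()
for n,u,v in [('grip',(279,182),(279,223.7)),('nest',(280.4,86),(280.2,80)),('rear',(278.2,237.2),(278.5,296.5)),('cornL',(255.9,85.6),(243.7,80)),('cornR',(305,85.6),(316,80))]:
    print(n,tri([ray(a,u,True),ray(b,v,True)]))
s=env.state(); print(s['ee_pos']); goto(s,[566.2,197.6,11],9.8)
E
```

```text
grip (array([570.95693997, 198.28362338,  43.93776124]), [np.float64(0.0487712505629188), np.float64(0.04877125056297543)])
nest (array([665.8278953 , 214.41223152,  79.5727664 ]), [np.float64(0.23407589075664822), np.float64(0.23407589075666405)])
rear (array([508.59332167, 187.64496239,  39.86585906]), [np.float64(0.20141108141902797), np.float64(0.20141108141909345)])
cornL (array([667.80616169, 242.0893391 ,  20.79809068]), [np.float64(0.3089421290269496), np.float64(0.3089421290268681)])
cornR (array([676.55157734, 190.16273513,  27.53131462]), [np.float64(0.06694556612793369), np.float64(0.06694556612783473)])
[567.02480364 197.50953597  92.27693601]
tr [-0.097 -0.021  8.128] rot [-0.01 -0.12  0.2 ]
```

Request:
{"op": "apply_moves", "data": {
  "grip": [6, 4.5, 4.5, 4.5, 4.5, 4.5],
  "translation": [
    [0, 0, 2.5],
    [0, 0, 5],
    [0, 0, 7],
    [0, 0, 7.8],
    [0, 0, 7.9],
    [0, 0, 7.9]
  ],
  "rotation": [
    [0, 0, 0],
    [0, 0, 0],
    [0, 0, 0],
    [0, 0, 0],
    [0, 0, 0],
    [0, 0, 0]
  ]
}}

```text
time_s: 4.3
ee_pos: [567.4, 197.7, 13.6]
eef_rot: [0.996, 0.087, 0.001, -0.0]
wrist_force: [0.1, -0.5, -1.0]
grip_width: 0.525
```

```bash
python3 - <<'E'
from plant import env
from h import *
m=env.camera_model('wrist');im=env.read_camera('wrist'); cv2.imwrite('pics/w3.png',im[:,:,::-1])
s=env.state();print(s['ee_pos'],s['wrist_force'],s['grip_width'])
goto(s,[566.2,197.6,11],9.8)
E
```

```text
[567.6582225  197.67884421  13.88165861] [-0.22027836  0.8933483   0.31859916] 0.4947561703943894
tr [-0.146 -0.017  0.288] rot [-0.02 -0.2   0.19]
```

View pics/w3.png

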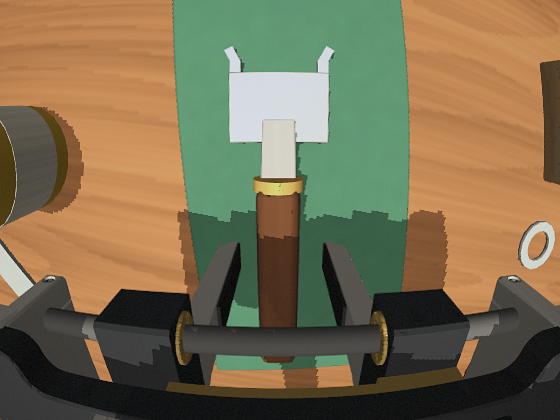

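Request:
{"op": "apply_moves", "data": {
  "grip": [4.0, 2.5, 1.8, 1.8, 1.8, 1.8, 1.8, 1.8],
  "translation": [
    [-0.1, 0, 0.2],
    [-0.1, 0, 0.25],
    [-0.1, 0, 0.25],
    [-0.1, 0, 0.25],
    [-0.1, 0, 0.25],
    [-0.1, 0, 0.25],
    [-0.1, 0, 0.25],
    [-0.1, 0, 0.25]
  ],
  "rotation": [
    [0, 0, 0],
    [0, 0, 0],
    [0, 0, 0],
    [0, 0, 0],
    [0, 0, 0],
    [0, 0, 0],
    [0, 0, 0],
    [0, 0, 0]
  ],
  "newtons": 50
}}

```text
time_s: 5.15
ee_pos: [565.3, 197.3, 9.6]
eef_rot: [0.996, 0.087, 0.0, -0.0]
wrist_force: [-0.0, 0.5, 2.3]
grip_width: 0.231
```

```bash
python3 - <<'E'
from plant import env
from h import *
np.set_printoptions(precision=3,suppress=True)
m=env.camera_model('wrist');im=env.read_camera('wrist'); cv2.imwrite('pics/w4.png',im[:,:,::-1])
s=env.state();print(s['ee_pos'],s['eef_rot'],s['wrist_force'],s['grip_width'])
np.save('m_w4.npy',m,allow_pickle=True)
t=env.read_camera('top');cv2.imwrite('pics/t4.png',t[:,:,::-1])
E
```

```text
[565.333 197.317   9.583] [ 0.996  0.087  0.    -0.   ] [-0.601  0.109  1.898] 0.23169976327922925
```

View pics/w4.png

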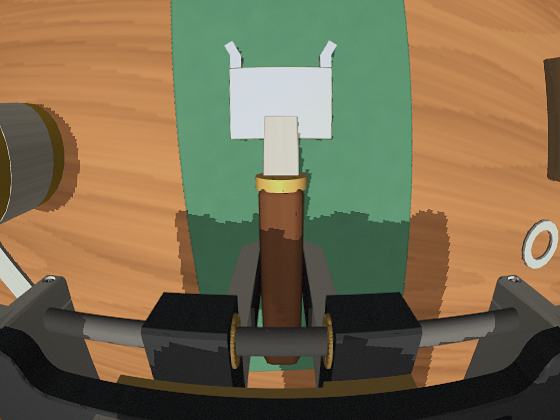

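```bash
python3 - <<'E'
from h import *
m=np.load('m_w4.npy',allow_pickle=True).item()
p=np.array([565.33,197.32,9.58]);h=2*np.arctan2(.087,.996)
for u in [(230,67.3),(332,66.8),(281,67),(231.3,137.3),(331.3,139)]:
    x=atz(m,u,10,True); d=(x-p)[:2]; c,s=np.cos(h),np.sin(h); print(x, d@[c,s], d@[s,-c])
print(np.degrees(h))
a=cv2.imread('pics/w4.png')[30:150,215:350]; cv2.imwrite('pics/w4c.png',cv2.resize(a,None,fx=5,fy=5,interpolation=cv2.INTER_CUBIC))
E
```

```text
[669.59441195 242.74598679  10.        ] 110.56117565205928 -26.66110112972399
[679.49493339 188.3862925   10.        ] 110.88709708195466 28.59186679058473
[673.94466236 215.45744859  10.        ] 110.11436836756592 0.9684004813051139
[631.32524805 235.58482452  10.        ] 71.62999755100941 -26.24334222097172
[639.96150507 181.42022532  10.        ] 70.7446257436615 28.598292134788807
9.984162332183278
```

View pics/w4c.png

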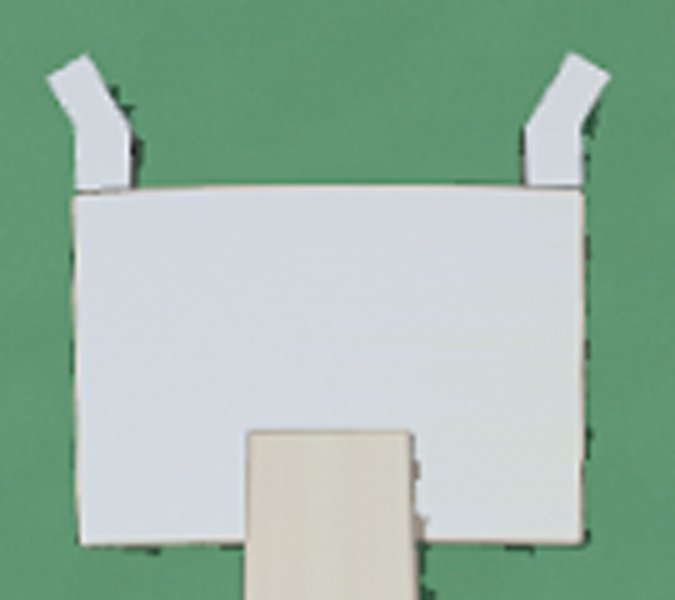

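```bash
python3 - <<'E'
from plant import env
from h import *
np.set_printoptions(precision=3,suppress=True)
s=env.state(); print(s['ee_pos']); goto(s,[388,-127,130],-10)
E
```

```text
[565.346 197.317   9.598]
tr [-23.086  28.861 -12.058] rot [-0.02 -0.02 19.99]
```

Request:
{"op": "apply_moves", "data": {
  "grip": [1.8, 1.8, 1.8, 1.8, 1.8, 1.8, 1.8, 1.8, 1.8, 1.8, 1.8, 1.8],
  "translation": [
    [0, 0, -1],
    [0, 0, -3],
    [0, 0, -6],
    [0, 0, -9],
    [-2, 2, -12],
    [-5, 5.5, -12],
    [-8, 9.5, -12],
    [-11, 13.5, -12],
    [-14, 17.5, -12],
    [-17, 21.5, -12],
    [-20, 25, -12],
    [-22, 27.5, -12]
  ],
  "rotation": [
    [0, 0, 0],
    [0, 0, 0],
    [0, 0, 0],
    [0, 0, 0],
    [0, 0, 2],
    [0, 0, 5],
    [0, 0, 8],
    [0, 0, 11],
    [0, 0, 14],
    [0, 0, 17],
    [0, 0, 19],
    [0, 0, 20]
  ]
}}

```text
time_s: 6.45
ee_pos: [394.2, -113.9, 129.2]
eef_rot: [0.996, -0.089, -0.0, 0.001]
wrist_force: [0.9, -0.1, -1.8]
grip_width: 0.232
```

Request:
{"op": "apply_moves", "data": {
  "grip": [1.8, 1.8, 1.8, 1.8, 1.8],
  "translation": [
    [-0.6, 1.7, 0],
    [-0.6, 1.7, 0],
    [-0.6, 1.7, 0],
    [-0.6, 1.7, 0],
    [-0.6, 1.7, 0]
  ],
  "rotation": [
    [0, 0, 0],
    [0, 0, 0],
    [0, 0, 0],
    [0, 0, 0],
    [0, 0, 0]
  ]
}}

```text
time_s: 6.95
ee_pos: [387.8, -126.7, 129.2]
eef_rot: [0.996, -0.086, -0.0, -0.0]
wrist_force: [0.7, 0.2, -2.6]
grip_width: 0.23
```

```bash
cat > look.py <<'E'
import sys
from plant import env
from h import *
np.set_printoptions(precision=3,suppress=True)
n=sys.argv[1]
m=env.camera_model('wrist');s=env.state();im=env.read_camera('wrist'); cv2.imwrite(f'pics/{n}.png',im[:,:,::-1])
print(s['time_s'],s['ee_pos'],s['eef_rot'],s['wrist_force'],s['grip_width'],np.abs(s['joint_velocities']).max())
np.save(f'm_{n}.npy',dict(m=m,p=s['ee_pos'],q=s['eef_rot']),allow_pickle=True)
for q in sys.argv[2:]:
    for d in env.tip_of('wrist',q)[:2]: print(q,d['uv'],d['p'],atz(m,d['uv'],59,True)[:2])
E
python3 look.py w5 clip_pocket clip_back axle_groove
```

```text
6.95 [ 387.756 -126.734  129.198] [ 0.996 -0.086 -0.    -0.   ] [ 0.678  0.176 -2.578] 0.2297600477852179 0.003633807736080885
clip_pocket [280.2, 12.0] 0.8 [ 551.999 -155.12 ]
clip_back [284.6, 33.7] 0.6 [ 533.545 -155.284]
axle_groove [523.8, 223.8] 0.85 [ 341.898 -365.958]
```

View pics/w5.png

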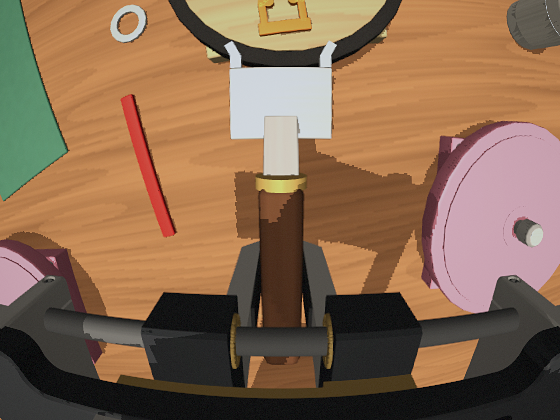

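Request:
{"op": "apply_moves", "data": {
  "grip": [1.8, 1.8, 1.8, 1.8, 1.8, 1.8],
  "translation": [
    [3, 0, -2],
    [6, 0, -4],
    [9, 0, -6],
    [10, 0, -7],
    [10, 0, -7],
    [10, 0, -7]
  ],
  "rotation": [
    [0, 0, 0],
    [0, 0, 0],
    [0, 0, 0],
    [0, 0, 0],
    [0, 0, 0],
    [0, 0, 0]
  ]
}}

```text
time_s: 7.75
ee_pos: [485.5, -144.6, 198.6]
eef_rot: [0.996, -0.087, -0.001, -0.0]
wrist_force: [-0.0, -0.1, -2.0]
grip_width: 0.231
```

```bash
python3 look.py w6 clip_pocket clip_back axle_groove
```

```text
7.75 [ 485.484 -144.576  198.604] [ 0.996 -0.087 -0.001 -0.   ] [-0.041 -0.074 -2.02 ] 0.23079307578459843 0.035926846650930974
axle_groove [469.2, 282.3] 0.94 [ 340.979 -361.193]
axle_groove [285.9, 72.4] 0.64 [ 610.198 -171.628]
```

View pics/w6.png

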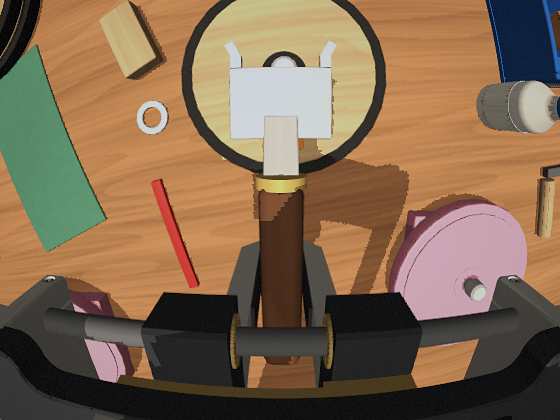

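```bash
python3 - <<'E'
import cv2
a=cv2.imread('pics/w5.png')[0:75,215:350]; cv2.imwrite('pics/w5c.png',cv2.resize(a,None,fx=5.8,fy=5.8,interpolation=cv2.INTER_CUBIC))
E
```

```text
(no output)
```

View pics/w5c.png

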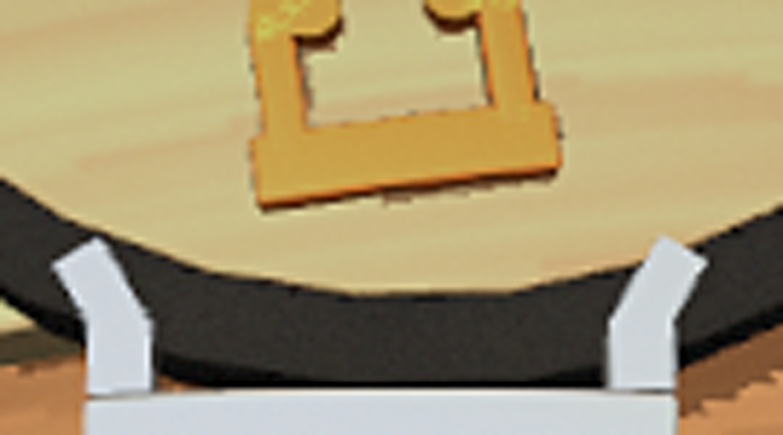

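```bash
python3 - <<'E'
from h import *
np.set_printoptions(precision=2,suppress=True)
d=np.load('m_w5.npy',allow_pickle=True).item();m=d['m']
P=[atz(m,u,62,True)[:2] for u in [(260.2,35),(311.2,29.3),(258.5,24.1),(310.9,17.8)]]
for p in P: print(p)
v=P[0]-P[1]; print('len',np.linalg.norm(v),'heading',np.degrees(np.arctan2(-v[0],v[1])))
v=P[2]-P[3]; print('len',np.linalg.norm(v),'heading',np.degrees(np.arctan2(-v[0],v[1])))
b=(P[0]+P[1])/2; print('back',b)
t=np.load('m_w6.npy',allow_pickle=True).item()['m']
# wheel face outer: fit tyre in w6 : sample edges
print(atz(t,(285,62),86,True), atz(t,(285.9,72.4),59,True))
E
```

```text
[ 535.01 -137.04]
[ 533.25 -175.41]
[ 544.05 -137.27]
[ 542.65 -176.9 ]
len 38.40782382279283 heading -2.620779562843584
len 39.65878067317948 heading -2.023910774203071
back [ 534.13 -156.22]
[ 615.96 -171.44   86.  ] [ 610.2  -171.63   59.  ]
```

```bash
cat >> h.py <<'E'
def tcp_for(N,hdeg,off=(110.3,1.0)):
    h=np.radians(hdeg);c,s=np.cos(h),np.sin(h)
    return np.array([N[0]-off[0]*c-off[1]*s, N[1]-off[0]*s+off[1]*c])
E
python3 - <<'E'
from plant import env
from h import *
np.set_printoptions(precision=2,suppress=True)
h=-2.3;d=np.array([np.cos(np.radians(h)),np.sin(np.radians(h))])
N=np.array([534.1,-156.2])-28*d
T=tcp_for(N,h);print(T)
s=env.state();print(s['ee_pos']);goto(s,[*T,63],h)
E
```

```text
[ 395.95 -149.65]
[ 484.82 -144.57  198.38]
tr [-8.64  2.05 13.55] rot [-0.03  0.1  -7.72]
```

Request:
{"op": "apply_moves", "data": {
  "grip": [1.8, 1.8, 1.8, 1.8, 1.8, 1.8, 1.8, 1.8],
  "translation": [
    [-3, 0.7, 2],
    [-6, 1.4, 4],
    [-8.6, 2.05, 6],
    [-8.6, 2.05, 8.5],
    [-8.6, 2.05, 11],
    [-8.6, 2.05, 12],
    [-8.6, 2.05, 12],
    [-8.6, 2.05, 12]
  ],
  "rotation": [
    [0, 0, -3],
    [0, 0, -6],
    [0, 0, -7.7],
    [0, 0, -7.7],
    [0, 0, -7.7],
    [0, 0, -7.7],
    [0, 0, -7.7],
    [0, 0, -7.7]
  ]
}}

```text
time_s: 8.75
ee_pos: [398.1, -150.4, 80.1]
eef_rot: [1.0, -0.02, 0.001, 0.0]
wrist_force: [0.3, -0.4, -1.2]
grip_width: 0.228
```

```bash
python3 look.py w7 clip_pocket clip_back; python3 - <<'E'
import cv2
a=cv2.imread('pics/w7.png')[0:110,200:360]; cv2.imwrite('pics/w7c.png',cv2.resize(a,None,fx=5,fy=5,interpolation=cv2.INTER_CUBIC))
E
```

```text
8.75 [ 398.123 -150.381   80.14 ] [ 1.    -0.02   0.001  0.   ] [ 0.298 -0.363 -1.152] 0.22814866500421901 0.02588239437515255
clip_pocket [278.9, 5.8] 0.89 [ 552.162 -155.884]
clip_back [281.5, 27.6] 0.82 [ 537.271 -156.887]
```

View pics/w7c.png

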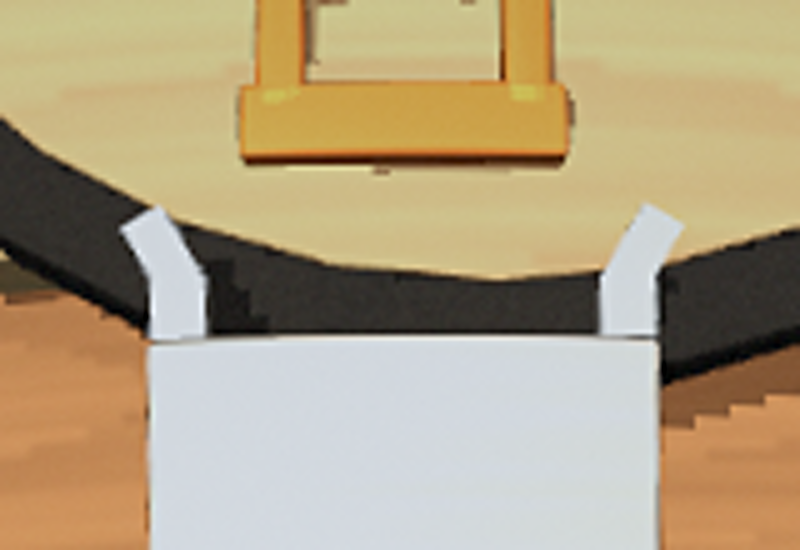

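Request:
{"op": "apply_moves", "data": {
  "grip": [1.8, 1.8, 1.8, 1.8, 1.8, 1.8],
  "translation": [
    [0, 0, 0.6],
    [0, 0, 1.2],
    [0, 0, 1.5],
    [0, 0, 1.6],
    [0, 0, 1.6],
    [0, 0, 1.6]
  ],
  "rotation": [
    [0, 0, 0],
    [0, 0, 0],
    [0, 0, 0],
    [0, 0, 0],
    [0, 0, 0],
    [0, 0, 0]
  ]
}}

```text
time_s: 9.5
ee_pos: [397.7, -150.2, 63.3]
eef_rot: [1.0, -0.02, 0.0, -0.0]
wrist_force: [-0.5, 0.1, -2.8]
grip_width: 0.227
```

```bash
python3 look.py w8; python3 - <<'E'
import cv2
a=cv2.imread('pics/w8.png')[0:110,200:360]; cv2.imwrite('pics/w8c.png',cv2.resize(a,None,fx=5,fy=5,interpolation=cv2.INTER_CUBIC))
from plant import env
a=env.read_camera('scene')[190:290,180:340,::-1]; cv2.imwrite('pics/s8c.png',cv2.resize(a,None,fx=5,fy=5,interpolation=cv2.INTER_CUBIC))
E
```

```text
9.5 [ 397.733 -150.188   63.35 ] [ 1.   -0.02  0.   -0.  ] [-0.54   0.078 -2.828] 0.22661472344707137 0.0019388127006785842
```

View pics/w8c.png

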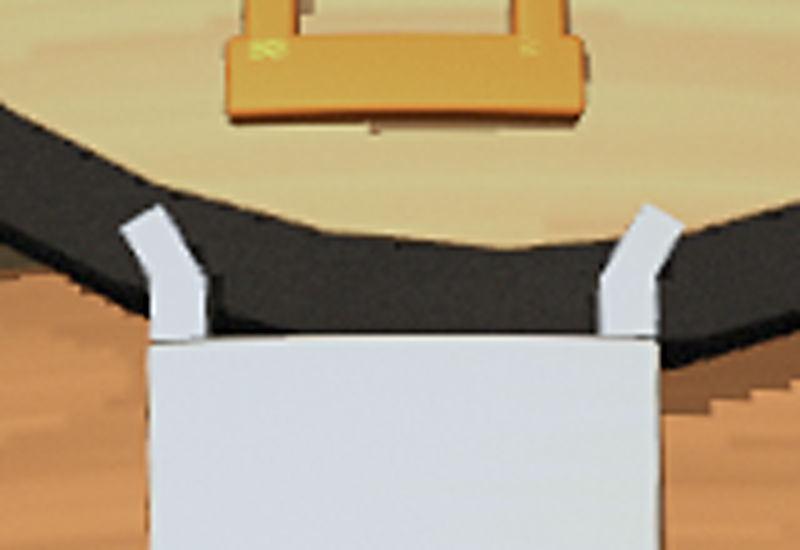

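View pics/s8c.png

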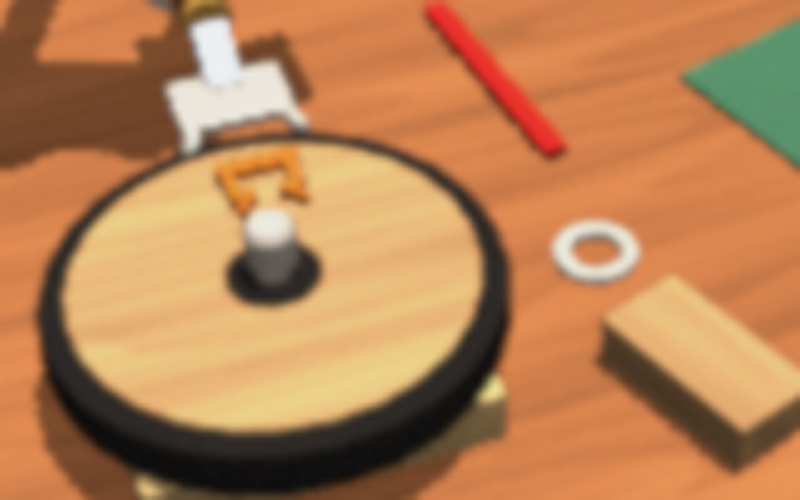

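Request:
{"op": "apply_moves", "data": {
  "grip": [1.8, 1.8, 1.8, 1.8, 1.8, 1.8, 1.8, 1.8, 1.8, 1.8, 1.8, 1.8],
  "translation": [
    [0.4, 0, 0.05],
    [0.8, 0, 0.05],
    [1.2, 0, 0.05],
    [1.6, 0, 0.05],
    [1.9, 0, 0.05],
    [2.1, 0, 0.05],
    [2.2, 0, 0.05],
    [2.3, 0, 0.05],
    [2.4, 0, 0.05],
    [2.5, 0, 0.05],
    [2.55, 0, 0.05],
    [2.6, 0, 0.05]
  ],
  "rotation": [
    [0, 0, 0],
    [0, 0, 0],
    [0, 0, 0],
    [0, 0, 0],
    [0, 0, 0],
    [0, 0, 0],
    [0, 0, 0],
    [0, 0, 0],
    [0, 0, 0],
    [0, 0, 0],
    [0, 0, 0],
    [0, 0, 0]
  ]
}}

```text
time_s: 10.8
ee_pos: [423.6, -151.2, 62.8]
eef_rot: [1.0, -0.02, 0.0, -0.0]
wrist_force: [-0.1, -0.2, -2.9]
grip_width: 0.228
```

```bash
cat > crop.py <<'E'
import cv2,sys
n=sys.argv[1]
a=cv2.imread(f'pics/{n}.png')[0:110,200:360]; cv2.imwrite(f'pics/{n}c.png',cv2.resize(a,None,fx=5,fy=5,interpolation=cv2.INTER_CUBIC))
E
python3 look.py w9; python3 crop.py w9
```

```text
10.8 [ 423.625 -151.192   62.79 ] [ 1.   -0.02  0.   -0.  ] [-0.082 -0.177 -2.896] 0.22848403078930837 0.010191227520299573
```

View pics/w9c.png

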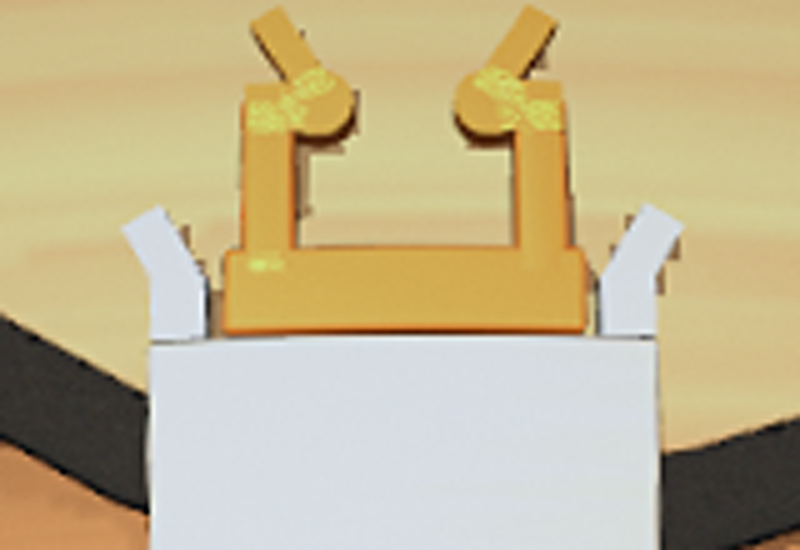

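```bash
cat > plan.py <<'E'
import sys
from plant import env
from h import *
np.set_printoptions(precision=3,suppress=True)
# args: target Nx Ny heading n z
Nx,Ny,hf,n,z=[float(a) for a in sys.argv[1:6]];n=int(n)
s=env.state();p=s['ee_pos'];R0=R.from_quat(s['eef_rot']);X=R0.as_matrix()[:,0];h0=np.degrees(np.arctan2(X[1],X[0]))
N0=p+R0.apply([110.3,1.0,-0]); print('now nest',N0,'h',h0)
for i in range(1,n+1):
    f=i/n;N=N0[:2]+f*(np.array([Nx,Ny])-N0[:2]);h=h0+f*(hf-h0);T=tcp_for(N,h)
    t=R0.inv().apply([*T,z]-p)/10
    print(np.round(t,2).tolist(),round(h0-h,2))
E
python3 plan.py 563.9 -160.6 -14 10 62.8
```

```text
now nest [ 533.881 -156.675   62.829] h -2.3144055530652956
[0.31, -0.2, 0.0] 1.17
[0.62, -0.4, 0.0] 2.34
[0.93, -0.59, 0.0] 3.51
[1.25, -0.79, 0.0] 4.67
[1.58, -0.99, 0.0] 5.84
[1.9, -1.18, 0.0] 7.01
[2.24, -1.38, 0.0] 8.18
[2.57, -1.57, 0.0] 9.35
[2.92, -1.77, 0.0] 10.52
[3.26, -1.96, 0.0] 11.69
```

Request:
{"op": "apply_moves", "data": {
  "grip": [1.8, 1.8, 1.8, 1.8, 1.8, 1.8, 1.8, 1.8, 1.8, 1.8, 1.8, 1.8],
  "translation": [
    [0.15, -0.1, 0],
    [0.31, -0.2, 0],
    [0.62, -0.4, 0],
    [0.93, -0.59, 0],
    [1.25, -0.79, 0],
    [1.58, -0.99, 0],
    [1.9, -1.18, 0],
    [2.24, -1.38, 0],
    [2.57, -1.57, 0],
    [2.8, -1.7, 0],
    [3.0, -1.82, 0],
    [3.1, -1.88, 0]
  ],
  "rotation": [
    [0, 0, 0.6],
    [0, 0, 1.2],
    [0, 0, 2.3],
    [0, 0, 3.5],
    [0, 0, 4.7],
    [0, 0, 5.8],
    [0, 0, 7],
    [0, 0, 8.2],
    [0, 0, 9.3],
    [0, 0, 10.1],
    [0, 0, 10.8],
    [0, 0, 11.2]
  ]
}}

```text
time_s: 12.05
ee_pos: [455.5, -133.6, 62.8]
eef_rot: [0.993, -0.118, 0.0, -0.0]
wrist_force: [0.3, 0.0, -2.4]
grip_width: 0.23
```

```bash
python3 look.py w10 axle_groove clip_pocket; python3 crop.py w10
```

```text
12.05 [ 455.534 -133.598   62.798] [ 0.993 -0.118  0.    -0.   ] [ 0.267  0.021 -2.397] 0.23011668179102363 0.08283078277958573
axle_groove [557.0, 302.9] 0.64 [ 338.542 -366.124]
clip_pocket [280.2, 36.8] 0.72 [ 580.756 -163.539]
```

View pics/w10c.png

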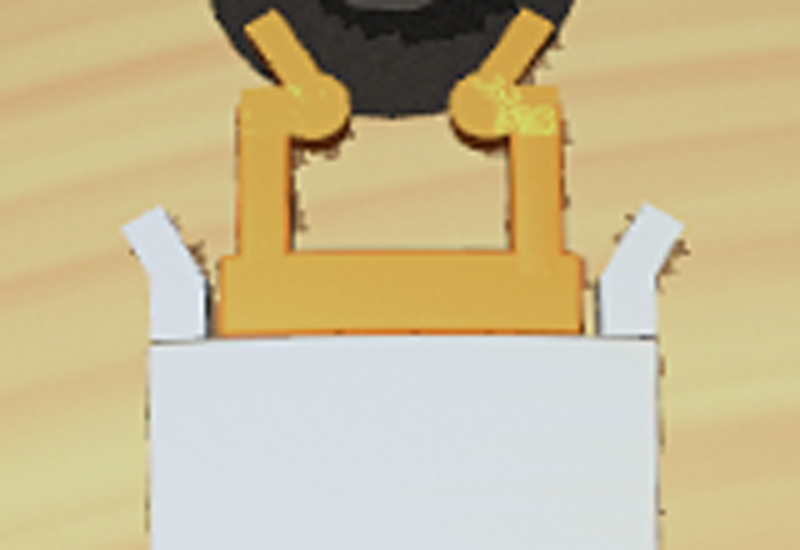

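```bash
python3 - <<'E'
from h import *
np.set_printoptions(precision=2,suppress=True)
d=np.load('m_w10.npy',allow_pickle=True).item();m=d['m']
R0=R.from_quat(d['q'])
P=[]
for u in [(210,0),(222,30),(245,65),(578,5),(340,108),(393,119),(440,112),(545,65),(565,35)]:
    x=atz(m,(200+u[0]/5,u[1]/5),56,True); P.append(R0.inv().apply(x-d['p'])[:2])
P=np.array(P);print(P)
A=np.c_[2*P,np.ones(len(P))];s=np.linalg.lstsq(A,(P**2).sum(1),rcond=None)[0]
r=np.sqrt(s[2]+s[0]**2+s[1]**2);print('c',s[:2],'r',r,d['p']+R0.apply([s[0],s[1],0]))
for u in [(351,105),(449,105),(219,300),(583,300),(219,332),(583,332)]:
    print(R0.inv().apply(atz(m,(200+u[0]/5,u[1]/5),62,True)-d['p'])[:2])
E
python3 plan.py 563.9 -160.6 -14 1 62.8
```

```text
[[153.28 -22.12]
 [149.29 -20.67]
 [144.67 -17.97]
 [152.53  19.94]
 [138.95  -7.14]
 [137.53  -1.15]
 [138.42   4.14]
 [144.62  16.07]
 [148.56  18.4 ]]
c [160.04  -0.92] r 22.448036413237467 [ 611.34 -170.2    62.8 ]
[137.43  -5.7 ]
[137.43   5.  ]
[114.89 -19.99]
[114.89  19.56]
[111.23 -19.98]
[111.24  19.55]
now nest [ 562.365 -160.408   62.78 ] h -13.509382992856741
[0.16, -0.11, -0.0] 0.49
```

Request:
{"op": "apply_moves", "data": {
  "grip": [1.8, 1.8, 1.8, 1.8, 1.8, 1.8, 1.8, 1.8],
  "translation": [
    [0.2, -0.02, 0],
    [0.4, -0.04, 0],
    [0.6, -0.06, 0],
    [0.8, -0.06, 0],
    [1.0, -0.06, 0],
    [1.2, -0.06, 0],
    [1.4, -0.06, 0],
    [1.5, -0.06, 0]
  ],
  "rotation": [
    [0, 0, 0],
    [0, 0, 0],
    [0, 0, 0],
    [0, 0, 0],
    [0, 0, 0],
    [0, 0, 0],
    [0, 0, 0],
    [0, 0, 0]
  ]
}}

```text
time_s: 13.0
ee_pos: [470.2, -136.6, 62.8]
eef_rot: [0.993, -0.118, -0.0, -0.0]
wrist_force: [-1.0, -0.3, -2.7]
grip_width: 0.229
```

Request:
{"op": "apply_moves", "data": {
  "grip": [1.8, 1.8, 1.8],
  "translation": [
    [0.1, 0, 0],
    [0.2, 0, 0],
    [0.2, 0, 0]
  ],
  "rotation": [
    [0, 0, 0],
    [0, 0, 0],
    [0, 0, 0]
  ]
}}

```text
time_s: 13.3
ee_pos: [471.1, -136.8, 62.3]
eef_rot: [0.993, -0.118, -0.001, -0.0]
wrist_force: [-2.4, 1.4, -0.6]
grip_width: 0.229
```

```bash
python3 look.py w11; python3 crop.py w11
```

```text
13.3 [ 471.117 -136.767   62.343] [ 0.993 -0.118 -0.001 -0.   ] [-2.39   1.364 -0.636] 0.22948097140424514 0.004101612539138411
```

View pics/w11c.png

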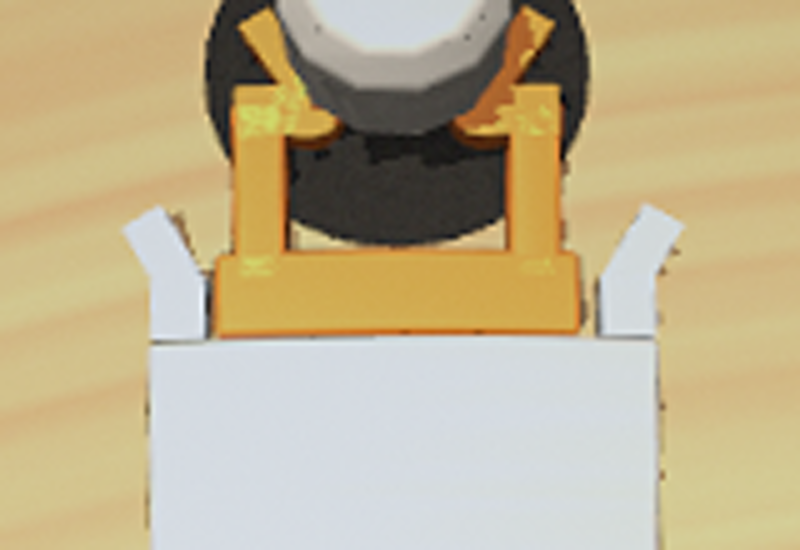

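Request:
{"op": "apply_moves", "data": {
  "grip": [1.8, 1.8, 1.8, 1.8],
  "translation": [
    [0.1, 0, -0.05],
    [0.2, 0, -0.05],
    [0.3, 0, -0.05],
    [0.3, 0, -0.05]
  ],
  "rotation": [
    [0, 0, 0],
    [0, 0, 0],
    [0, 0, 0],
    [0, 0, 0]
  ]
}}

```text
time_s: 13.75
ee_pos: [473.0, -137.2, 62.5]
eef_rot: [0.993, -0.118, -0.002, -0.0]
wrist_force: [-6.6, 0.5, -1.2]
grip_width: 0.232
```

Request:
{"op": "apply_moves", "data": {
  "grip": [1.8, 1.8, 1.8],
  "translation": [
    [0.1, 0, 0],
    [0.2, 0, 0],
    [0.2, 0, 0]
  ],
  "rotation": [
    [0, 0, 0],
    [0, 0, 0],
    [0, 0, 0]
  ]
}}

```text
time_s: 14.05
ee_pos: [474.3, -137.5, 62.4]
eef_rot: [0.993, -0.118, -0.003, -0.001]
wrist_force: [-7.3, 1.8, -0.7]
grip_width: 0.228
```

```bash
python3 look.py w12; python3 crop.py w12
```

```text
14.05 [ 474.261 -137.466   62.439] [ 0.993 -0.118 -0.003 -0.001] [-7.338  1.794 -0.677] 0.2284780503855518 0.0033280324262316076
```

View pics/w12c.png

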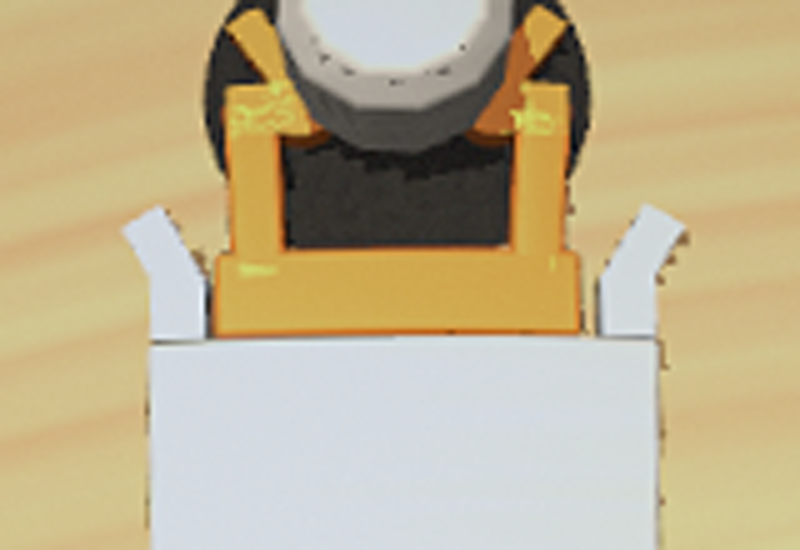

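Arms are spreading on the neck, well aligned. Continue gently.

Request:
{"op": "apply_moves", "data": {
  "grip": [1.8, 1.8, 1.8],
  "translation": [
    [0.1, 0, 0],
    [0.2, 0, 0],
    [0.2, 0, 0]
  ],
  "rotation": [
    [0, 0, 0],
    [0, 0, 0],
    [0, 0, 0]
  ]
}}

```text
time_s: 14.4
ee_pos: [476.7, -138.1, 62.5]
eef_rot: [0.993, -0.118, -0.003, -0.0]
wrist_force: [-6.3, 1.9, -1.6]
grip_width: 0.233
```

Request:
{"op": "apply_moves", "data": {
  "grip": [1.8, 1.8, 1.8],
  "translation": [
    [0.1, 0, 0],
    [0.15, 0, 0],
    [0.15, 0, 0]
  ],
  "rotation": [
    [0, 0, 0],
    [0, 0, 0],
    [0, 0, 0]
  ]
}}

```text
time_s: 14.7
ee_pos: [481.7, -139.5, 64.0]
eef_rot: [0.993, -0.118, 0.002, 0.0]
wrist_force: [-0.4, -0.9, -1.8]
grip_width: 0.23
```

```bash
python3 look.py w13; python3 crop.py w13
```

```text
14.7 [ 481.741 -139.496   63.992] [ 0.993 -0.118  0.002  0.   ] [-0.449 -0.921 -1.821] 0.22975157238478938 0.011151642409236872
```

View pics/w13c.png

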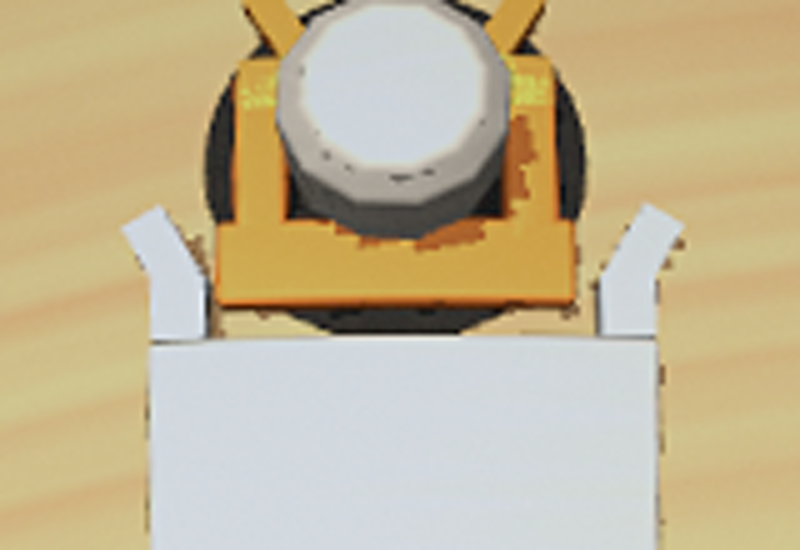

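Request:
{"op": "apply_moves", "data": {
  "grip": [1.8, 1.8, 1.8, 1.8, 1.8, 1.8],
  "translation": [
    [0.1, 0, 0.08],
    [0.2, 0, 0.08],
    [0.3, 0, 0.08],
    [0.4, 0, 0.08],
    [0.5, 0, 0.08],
    [0.5, 0, 0.08]
  ],
  "rotation": [
    [0, 0, 0],
    [0, 0, 0],
    [0, 0, 0],
    [0, 0, 0],
    [0, 0, 0],
    [0, 0, 0]
  ]
}}

```text
time_s: 15.35
ee_pos: [485.3, -140.3, 62.5]
eef_rot: [0.993, -0.118, 0.0, -0.0]
wrist_force: [-0.3, -0.3, -1.6]
grip_width: 0.23
```

Request:
{"op": "apply_moves", "data": {
  "grip": [1.8, 1.8, 1.8],
  "translation": [
    [0.1, 0, 0],
    [0.2, 0, 0],
    [0.2, 0, 0]
  ],
  "rotation": [
    [0, 0, 0],
    [0, 0, 0],
    [0, 0, 0]
  ]
}}

```text
time_s: 15.65
ee_pos: [486.4, -140.5, 62.1]
eef_rot: [0.993, -0.118, -0.001, -0.0]
wrist_force: [-2.6, 1.0, -2.6]
grip_width: 0.231
```

Request:
{"op": "apply_moves", "data": {
  "grip": [1.8, 1.8, 1.8],
  "translation": [
    [0.1, 0, -0.05],
    [0.2, 0, -0.05],
    [0.2, 0, -0.05]
  ],
  "rotation": [
    [0, 0, 0],
    [0, 0, 0],
    [0, 0, 0]
  ]
}}

```text
time_s: 15.95
ee_pos: [487.3, -140.6, 62.3]
eef_rot: [0.993, -0.118, -0.002, -0.0]
wrist_force: [-5.3, 1.7, -0.1]
grip_width: 0.228
```

Request:
{"op": "apply_moves", "data": {
  "grip": [1.8, 1.8, 1.8],
  "translation": [
    [0.1, 0, 0],
    [0.2, 0, 0],
    [0.2, 0, 0]
  ],
  "rotation": [
    [0, 0, 0],
    [0, 0, 0],
    [0, 0, 0]
  ]
}}

```text
time_s: 16.25
ee_pos: [488.1, -140.8, 62.3]
eef_rot: [0.993, -0.118, -0.004, -0.001]
wrist_force: [-10.0, 2.8, 1.4]
grip_width: 0.228
```

Request:
{"op": "apply_moves", "data": {
  "grip": [1.8, 1.8, 1.8],
  "translation": [
    [0.05, 0, -0.08],
    [0.1, 0, -0.08],
    [0.1, 0, -0.08]
  ],
  "rotation": [
    [0, 0, 0],
    [0, 0, 0],
    [0, 0, 0]
  ]
}}

```text
time_s: 16.55
ee_pos: [488.3, -140.8, 62.6]
eef_rot: [0.993, -0.118, -0.005, -0.001]
wrist_force: [-9.7, 2.6, 1.9]
grip_width: 0.23
```

```bash
python3 look.py w14; python3 crop.py w14; python3 - <<'E'
from plant import env
for _ in range(3):
    env.read_camera('top'); print(env.state()['wrist_force'].round(2))
E
```

```text
16.55 [ 488.295 -140.849   62.624] [ 0.993 -0.118 -0.005 -0.001] [-9.673  2.566  1.905] 0.23033565939793835 0.0026930541575305366
[-9.48  2.21  0.72]
[-9.96  2.78  0.65]
[-10.01   2.48   0.18]
```

View pics/w14c.png

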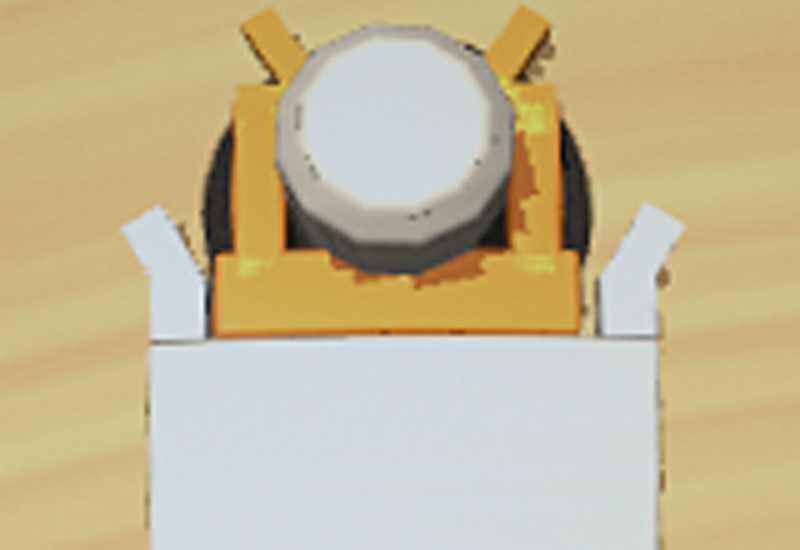

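Request:
{"op": "apply_moves", "data": {
  "grip": [1.8, 1.8, 1.8],
  "translation": [
    [0.05, 0, -0.08],
    [0.15, 0, -0.08],
    [0.15, 0, -0.08]
  ],
  "rotation": [
    [0, 0, 0],
    [0, 0, 0],
    [0, 0, 0]
  ]
}}

```text
time_s: 17.05
ee_pos: [488.8, -140.9, 63.0]
eef_rot: [0.993, -0.118, -0.006, -0.001]
wrist_force: [-11.2, 4.0, 0.8]
grip_width: 0.226
```

```bash
python3 - <<'E'
from plant import env
for _ in range(3):
    env.read_camera('top'); s=env.state();print(s['wrist_force'].round(2),s['ee_pos'],s['eef_rot'])
E
```

```text
[-11.37   2.3    1.02] [ 488.78516325 -140.92833229   63.0224947 ] [ 9.93038997e-01 -1.17641723e-01 -5.75762532e-03 -9.08463358e-04]
[-11.12   2.34   1.15] [ 488.77495428 -140.92113611   63.03133398] [ 9.93039737e-01 -1.17636002e-01 -5.74501492e-03 -9.19680289e-04]
[-12.48   3.39   1.51] [ 488.78331929 -140.93644033   63.01863888] [ 9.93037895e-01 -1.17652891e-01 -5.72056006e-03 -9.01233403e-04]
```

Request:
{"op": "apply_moves", "data": {
  "grip": [1.8, 1.8, 1.8],
  "translation": [
    [0.05, 0, 0],
    [0.1, 0, 0],
    [0.1, 0, 0]
  ],
  "rotation": [
    [0, 0.4, 0],
    [0, 0.8, 0],
    [0, 0.8, 0]
  ]
}}

```text
time_s: 17.5
ee_pos: [488.8, -140.8, 62.1]
eef_rot: [0.993, -0.118, 0.0, -0.0]
wrist_force: [-11.8, 2.0, -0.2]
grip_width: 0.23
```

```bash
python3 - <<'E'
from plant import env
for _ in range(3):
    env.read_camera('top'); s=env.state();print(s['wrist_force'].round(2),s['ee_pos'],s['eef_rot'].round(4))
E
```

```text
[-12.09   2.36  -0.56] [ 488.79925458 -140.87540991   62.09766593] [ 9.931e-01 -1.177e-01  0.000e+00 -3.000e-04]
[-12.54   2.04  -1.02] [ 488.82676494 -140.86425214   62.1315762 ] [ 9.931e-01 -1.177e-01  0.000e+00 -3.000e-04]
[-12.68   2.23  -1.46] [ 488.83692507 -140.90335493   62.13047443] [ 9.931e-01 -1.177e-01  0.000e+00 -3.000e-04]
```

Request:
{"op": "apply_moves", "data": {
  "grip": [1.8, 1.8, 1.8],
  "translation": [
    [0.05, 0, -0.03],
    [0.1, 0, -0.03],
    [0.1, 0, -0.03]
  ],
  "rotation": [
    [0, 0.2, 0],
    [0, 0.2, 0],
    [0, 0.2, 0]
  ]
}}

```text
time_s: 17.95
ee_pos: [489.2, -140.9, 62.1]
eef_rot: [0.993, -0.118, 0.001, -0.0]
wrist_force: [-12.3, 3.5, -1.1]
grip_width: 0.227
```

```bash
python3 - <<'E'
from plant import env
for _ in range(3):
    env.read_camera('top'); s=env.state();print(s['wrist_force'].round(2),s['ee_pos'],s['eef_rot'].round(4))
E
```

```text
[-12.98   2.86  -1.81] [ 489.19989165 -140.89326739   62.10760217] [ 9.931e-01 -1.176e-01  9.000e-04 -3.000e-04]
[-12.75   2.6   -0.42] [ 489.20031532 -140.87322198   62.11313534] [ 9.931e-01 -1.176e-01  9.000e-04 -3.000e-04]
[-13.04   1.81  -0.33] [ 489.16337522 -140.89640152   62.09965043] [ 9.931e-01 -1.177e-01  9.000e-04 -3.000e-04]
```

Request:
{"op": "apply_moves", "data": {
  "grip": [1.8, 1.8, 1.8],
  "translation": [
    [0.07, 0, -0.03],
    [0.13, 0, -0.03],
    [0.13, 0, -0.03]
  ],
  "rotation": [
    [0, 0.1, 0],
    [0, 0.1, 0],
    [0, 0.1, 0]
  ]
}}

```text
time_s: 18.4
ee_pos: [489.6, -140.9, 62.1]
eef_rot: [0.993, -0.118, 0.001, -0.0]
wrist_force: [-15.4, 3.7, 0.0]
grip_width: 0.228
```

```bash
python3 - <<'E'
from plant import env
for _ in range(3):
    env.read_camera('top'); s=env.state();print(s['wrist_force'].round(2),s['ee_pos'],s['eef_rot'].round(4))
E
```

```text
[-14.14   2.24  -0.43] [ 489.59272698 -140.94752265   62.094075  ] [ 9.931e-01 -1.176e-01  7.000e-04 -4.000e-04]
[-14.76   2.76  -0.  ] [ 489.60074282 -140.96455722   62.11502888] [ 9.931e-01 -1.176e-01  7.000e-04 -3.000e-04]
[-14.6    3.74  -0.24] [ 489.59041703 -140.95336195   62.12126201] [ 9.931e-01 -1.176e-01  8.000e-04 -3.000e-04]
```

Request:
{"op": "apply_moves", "data": {
  "grip": [1.8, 1.8, 1.8, 1.8],
  "translation": [
    [0.05, 0, -0.03],
    [0.08, 0, -0.03],
    [0.08, 0, -0.03],
    [0.08, 0, -0.03]
  ],
  "rotation": [
    [0, 0.1, 0],
    [0, 0.1, 0],
    [0, 0.1, 0],
    [0, 0.1, 0]
  ]
}}

```text
time_s: 18.95
ee_pos: [489.9, -141.0, 62.2]
eef_rot: [0.993, -0.118, 0.001, -0.0]
wrist_force: [-14.6, 3.6, -1.0]
grip_width: 0.233
```

```bash
python3 - <<'E'
from plant import env
import numpy as np
F=[]
for _ in range(10):
    env.read_camera('top'); s=env.state();F.append(s['wrist_force'])
F=np.array(F);print(F.round(1),F.mean(0),np.hypot(*F.mean(0)[:2]))
E
```

```text
[[-15.8   3.6  -0.2]
 [-14.9   3.6  -1.1]
 [-15.2   3.1  -0.7]
 [-15.3   3.2  -1.5]
 [-15.3   4.   -0.4]
 [-15.3   3.7  -0.6]
 [-15.1   3.5  -0.2]
 [-15.    3.1  -0.1]
 [-15.    3.4  -0.8]
 [-15.4   2.9  -0.7]] [-15.22391046   3.4179413   -0.65585508] 15.602877060442074
```

Request:
{"op": "apply_moves", "data": {
  "grip": [1.8, 1.8, 1.8, 1.8, 1.8, 1.8, 1.8, 1.8],
  "translation": [
    [0.04, 0, -0.02],
    [0.04, 0, -0.02],
    [0.04, 0, -0.02],
    [0.04, 0, -0.02],
    [0.04, 0, -0.02],
    [0.04, 0, -0.02],
    [0.04, 0, -0.02],
    [0.04, 0, -0.02]
  ],
  "rotation": [
    [0, 0, 0],
    [0, 0, 0],
    [0, 0, 0],
    [0, 0, 0],
    [0, 0, 0],
    [0, 0, 0],
    [0, 0, 0],
    [0, 0, 0]
  ]
}}

```text
time_s: 20.25
ee_pos: [490.0, -141.0, 62.3]
eef_rot: [0.993, -0.118, 0.001, -0.0]
wrist_force: [-16.3, 3.3, -0.6]
grip_width: 0.229
```

```bash
python3 look.py w15;python3 crop.py w15; python3 - <<'E'
from plant import env
import numpy as np
F=[]
for _ in range(5):
    env.read_camera('top'); s=env.state();F.append(s['wrist_force'])
F=np.array(F);print(F.mean(0),np.hypot(*F.mean(0)[:2]))
E
```

```text
20.25 [ 489.999 -141.      62.286] [ 0.993 -0.118  0.001 -0.   ] [-16.251   3.317  -0.577] 0.22884206836477816 0.001168901986122064
[-16.06464948   3.73681354  -0.31565956] 16.493536259594826
```

Request:
{"op": "apply_moves", "data": {
  "grip": [1.8, 1.8, 1.8, 1.8, 1.8, 1.8, 1.8, 1.8, 1.8, 1.8],
  "translation": [
    [-0.2, 0, 0],
    [-0.5, 0, 0],
    [-0.8, 0, 0],
    [-1.2, 0, 0],
    [-1.7, 0, 0],
    [-2.3, 0, 0],
    [-3, 0, 0],
    [-3.7, 0, -0.3],
    [-4, 0, -0.5],
    [-4, 0, -0.5]
  ],
  "rotation": [
    [0, -0.2, 0],
    [0, -0.4, 0],
    [0, -0.6, 0],
    [0, -0.8, 0],
    [0, -1, 0],
    [0, -1.2, 0],
    [0, -1.2, 0],
    [0, -1.2, 0],
    [0, -1.2, 0],
    [0, -1.2, 0]
  ]
}}

```text
time_s: 21.55
ee_pos: [458.8, -134.0, 70.6]
eef_rot: [0.993, -0.118, 0.001, 0.0]
wrist_force: [0.1, -0.7, -2.6]
grip_width: 0.232
```

```bash
python3 look.py w16;python3 crop.py w16; python3 - <<'E'
from plant import env
import cv2
a=env.read_camera('scene')[190:290,180:340,::-1]; cv2.imwrite('pics/s16c.png',cv2.resize(a,None,fx=5,fy=5,interpolation=cv2.INTER_CUBIC))
E
```

```text
21.55 [ 458.791 -133.955   70.62 ] [ 0.993 -0.118  0.001  0.   ] [ 0.138 -0.75  -2.563] 0.23231261326927602 0.013859273532149335
```

View pics/w16c.png

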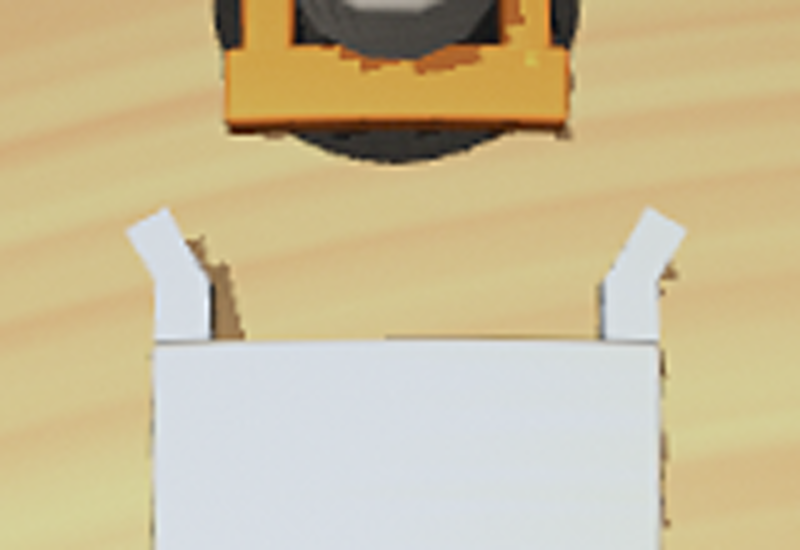

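View pics/s16c.png

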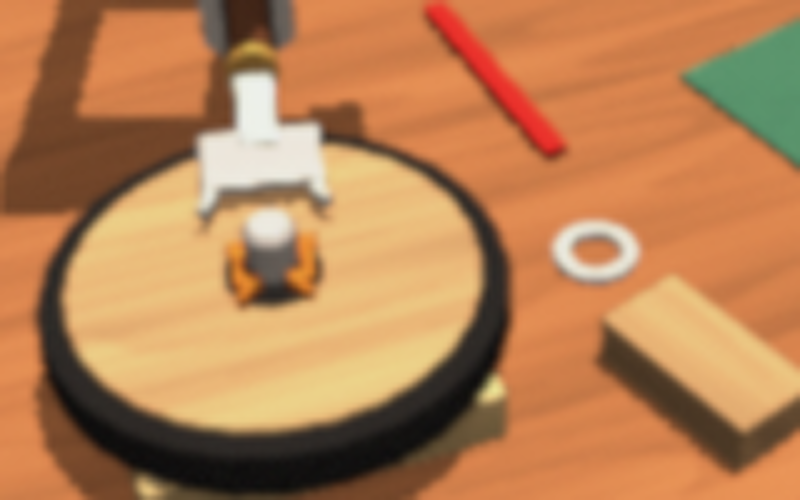

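```bash
python3 - <<'E'
from plant import env
from h import *
s=env.state(); goto(s,[565.3,197.3,135],10)
E
```

```text
tr [  2.594 -34.696  -6.472] rot [ 1.000e-02 -6.000e-02 -2.352e+01]
```

Request:
{"op": "apply_moves", "data": {
  "grip": [1.8, 1.8, 1.8, 1.8, 1.8, 1.8, 1.8, 1.8, 1.8, 1.8, 1.8, 1.8],
  "translation": [
    [0, 0, -1.5],
    [0, 0, -4],
    [0, 0, -6.5],
    [0.2, -3, -6.5],
    [0.4, -7, -6.5],
    [0.7, -11, -6.5],
    [1, -15, -6.5],
    [1.3, -19, -6.5],
    [1.7, -23, -6.5],
    [2, -27, -6.5],
    [2.3, -31, -6.5],
    [2.6, -34.7, -6.5]
  ],
  "rotation": [
    [0, 0, 0],
    [0, 0, 0],
    [0, 0, 0],
    [0, 0, -2],
    [0, 0, -5],
    [0, 0, -8],
    [0, 0, -11],
    [0, 0, -14],
    [0, 0, -17],
    [0, 0, -20],
    [0, 0, -22],
    [0, 0, -23.5]
  ]
}}

```text
time_s: 22.85
ee_pos: [565.6, 199.5, 134.6]
eef_rot: [0.996, 0.088, 0.0, -0.0]
wrist_force: [0.7, -0.6, -1.7]
grip_width: 0.23
```

Request:
{"op": "apply_moves", "data": {
  "grip": [1.8, 1.8, 1.8, 1.8, 1.8, 1.8],
  "translation": [
    [0, 0, 0],
    [0, 0, 3],
    [0, 0, 6],
    [0, 0, 8.5],
    [0, 0, 9.5],
    [0, 0, 9.5]
  ],
  "rotation": [
    [0, 0, 0],
    [0, 0, 0],
    [0, 0, 0],
    [0, 0, 0],
    [0, 0, 0],
    [0, 0, 0]
  ]
}}

```text
time_s: 23.45
ee_pos: [563.8, 196.5, 37.9]
eef_rot: [0.996, 0.087, -0.002, 0.0]
wrist_force: [-0.1, -0.7, -1.6]
grip_width: 0.232
```

```bash
python3 look.py w17; python3 - <<'E'
from plant import env
from h import *
s=env.state(); goto(s,[565.3,197.3,11],10)
E
```

```text
23.45 [563.795 196.493  37.867] [ 0.996  0.087 -0.002  0.   ] [-0.095 -0.729 -1.582] 0.2318466895699682 0.05221714998552445
tr [ 0.027 -0.032  2.879] rot [ 0.01  0.04 -0.05]
```

View pics/w17.png

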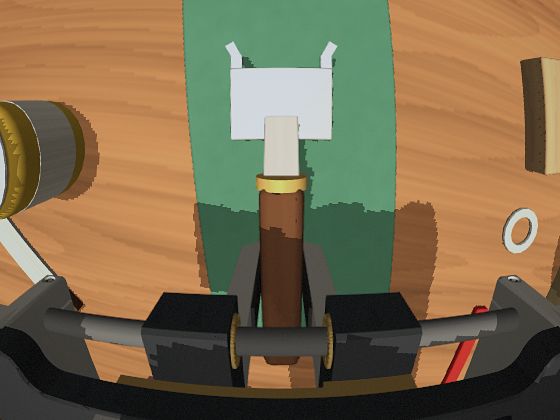

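Over the mat, same place. Lower gently.

Request:
{"op": "apply_moves", "data": {
  "grip": [1.8, 1.8, 1.8, 1.8, 1.8, 1.8, 1.8, 1.8],
  "translation": [
    [0, 0, 0.8],
    [0, 0, 1.6],
    [0, 0, 2.2],
    [0, 0, 2.6],
    [0, 0, 2.8],
    [0, 0, 2.9],
    [0, 0, 2.95],
    [0, 0, 2.95]
  ],
  "rotation": [
    [0, 0, 0],
    [0, 0, 0],
    [0, 0, 0],
    [0, 0, 0],
    [0, 0, 0],
    [0, 0, 0],
    [0, 0, 0],
    [0, 0, 0]
  ]
}}

```text
time_s: 24.3
ee_pos: [565.3, 197.5, 10.6]
eef_rot: [0.996, 0.087, 0.0, -0.0]
wrist_force: [0.6, -0.1, -1.9]
grip_width: 0.226
```

Request:
{"op": "apply_moves", "data": {
  "grip": [1.8, 1.8, 1.8, 1.8],
  "translation": [
    [0, 0, 0.05],
    [0, 0, 0.1],
    [0, 0, 0.12],
    [0, 0, 0.12]
  ],
  "rotation": [
    [0, 0, 0],
    [0, 0, 0],
    [0, 0, 0],
    [0, 0, 0]
  ]
}}

```text
time_s: 24.7
ee_pos: [565.6, 197.6, 9.8]
eef_rot: [0.996, 0.087, 0.001, -0.0]
wrist_force: [0.4, -0.2, -0.6]
grip_width: 0.231
```

Request:
{"op": "apply_moves", "data": {
  "grip": [2.2, 2.4, 2.7, 3.2, 4.0, 5.0, 5.0],
  "translation": [
    [0, 0, 0],
    [0, 0, 0],
    [0, 0, 0],
    [0, 0, 0],
    [0, 0, 0],
    [0, 0, 0],
    [0, 0, 0]
  ],
  "rotation": [
    [0, 0, 0],
    [0, 0, 0],
    [0, 0, 0],
    [0, 0, 0],
    [0, 0, 0],
    [0, 0, 0],
    [0, 0, 0]
  ]
}}

```text
time_s: 25.4
ee_pos: [565.2, 197.5, 9.3]
eef_rot: [0.996, 0.087, 0.0, -0.0]
wrist_force: [-0.0, -1.0, 0.2]
grip_width: 0.525
```

Request:
{"op": "apply_moves", "data": {
  "grip": [5, 5, 5, 5, 5, 5, 5, 5],
  "translation": [
    [0, 0, -0.5],
    [0, 0, -1.5],
    [0, 0, -3],
    [0, 0, -6],
    [0, 0, -10],
    [0, 0, -14],
    [0, 0, -16],
    [0, 0, -16]
  ],
  "rotation": [
    [0, 0, 0],
    [0, 0, 0],
    [0, 0, 0],
    [0, 0, 0],
    [0, 0, 0],
    [0, 0, 0],
    [0, 0, 0],
    [0, 0, 0]
  ]
}}

```text
time_s: 26.2
ee_pos: [567.8, 198.1, 176.0]
eef_rot: [0.996, 0.087, 0.006, -0.001]
wrist_force: [0.3, -0.5, 0.0]
grip_width: 0.532
```

```bash
python3 look.py w18; python3 - <<'E'
from plant import env
import cv2
for n in ['top','scene']:
    a=env.read_camera(n)[:,:,::-1]; cv2.imwrite(f'pics/{n}18.png',a)
    if n=='top': cv2.imwrite('pics/top18c.png',cv2.resize(a[95:230,130:400],None,fx=2.9,fy=2.9,interpolation=cv2.INTER_CUBIC))
    else: cv2.imwrite('pics/scene18c.png',cv2.resize(a[170:290,180:460],None,fx=2.8,fy=2.8,interpolation=cv2.INTER_CUBIC))
E
```

```text
26.2 [567.796 198.113 176.004] [ 0.996  0.087  0.006 -0.001] [ 0.333 -0.497  0.038] 0.5319632267104181 0.09044413621905333
```

View pics/w18.png

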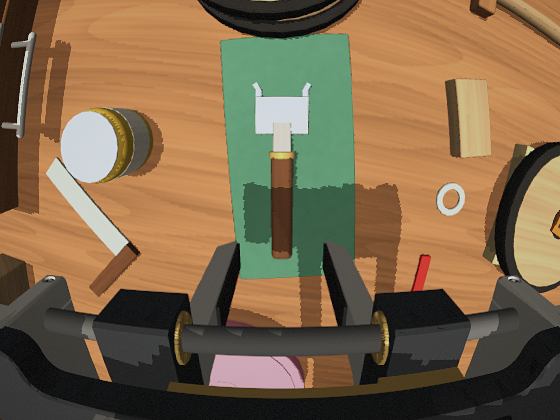

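View pics/scene18c.png

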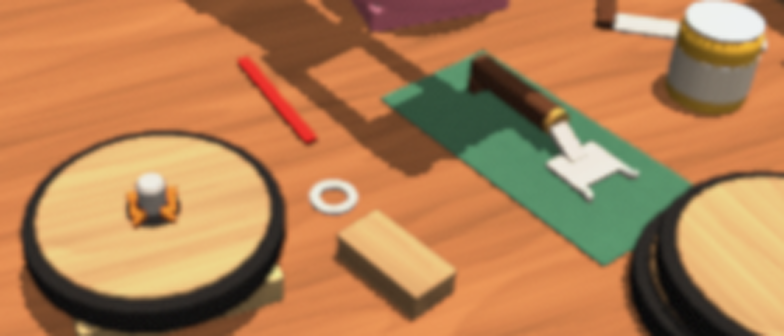

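View pics/top18.png

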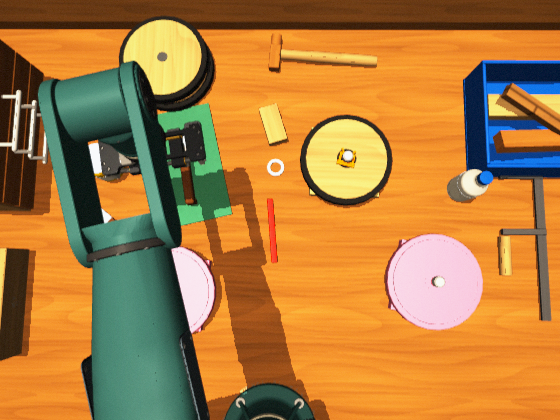

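```bash
python3 - <<'E'
from plant import env
print(env.job_done(), env.state()['time_s'])
E
```

```text
the job is handed in; nothing more can be done
the job is handed in; nothing more can be done
```

The job is handed in, about 26 s into the 72 s allowed. The clip is home in the axle's groove and the fork is back on the mat.

- **Pushing:** I gripped the fork at its handle, nested its blade on the clip's back bar, turned the clip towards the axle and pushed. It snapped past the neck at about 7 to 8 N on the wrist. The text gave 9 to 13 N, but I only read the force between moves, so I may have missed the peak.
- **Seating:** I raised the push slowly to about 16.5 N and held it near 16 N for over a second. The highest reading was about 16.6 N. For much of that the blade also rubbed on the wheel with roughly 1 to 3 N downward. The clip itself therefore took slightly less than the wrist figure.
- **Returning the fork:** I laid it back in its starting place, to within about 1 mm by the arm's reading, standing on its blade and foot.

**Last checks:** The wrist picture taken after the fork backed off, and the final scene and top pictures, show the clip around the axle neck. The scene and wrist pictures show the fork upright on the mat, and the other things look unmoved. The gripper was open and about 170 mm above the fork's resting place when I handed in. An early height check of the fork by camera was off because the arm was still moving; later views agreed with the given sizes.

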